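# Advance the microinjector by one turn and lock it

## Task

Advance the microinjector: with a fingertip on the upright handle of its hand wheel, gently push the wheel clockwise (seen from above) through exactly one full turn, so that the handle stops where it began. Then push the lock lever beside the wheel, gently too, all the way over to its other side and come away. Only push, do not grip or lift anything, and leave the handle where it stopped and the glassware and tools around it undisturbed.

Things in the scene. Friction and masses are not known exactly. Their poses are not given: they have to be found in the camera images.
- wheel (a joint): Angle of the hand wheel on its vertical axis, rad; grows clockwise seen from above; reads anything from -2.9 to 2.9 at the start, runs freely well beyond one turn either way, and one full turn adds 6.283. The wheel has a bright steel rim (outer diameter 124 mm, top of the rim 92 mm above the table), three aluminium spokes and a hub 30 mm across whose top is 96 mm above the table. Stiff with friction (about 2 N at the handle): it stays where it is left and does not coast.
- wheel_axis (a point): Point on the wheel's vertical axis, level with the top of the hub, 96 mm above the table. Its frame is that of the injector: a white plate 280 mm (its x) by 300 mm (its y), 12 mm thick, lying on the table and fixed, its centre below this point; on it a white housing 150 by 150 mm, top 62 mm above the table, with the wheel above it and 24 tick marks round the wheel. x points along the way the lock lever is to be pushed, z up.
- handle_mid (a point): The upright black handle that stands on one spoke of the wheel, 50 mm from the wheel's axis: a cylinder of diameter 16 mm that spins loosely on its own pin, its lower end 98 mm and its top 146 mm above the table; this point is on its centre line, 122 mm above the table. It travels in a circle of radius 50 mm with the wheel, clear of everything fixed.
- handle: The same handle as a part of the wheel: origin on its centre line, 36 mm below handle_mid, inside the spoke.
- lock (a joint): Angle of the lock lever, rad: 0 leaning fully to the injector's -x side (free), 1.0 leaning fully to its +x side (locked); it starts between 0 and 0.15. Stays where it is left; about 1 N at its ball moves it.
- lock_tip (a point): Centre of the black ball, 26 mm across, at the end of the lock lever. The lever is a steel rod 10 mm thick, the ball's centre is 80 mm from its pivot; over its swing the ball rises from about 104 mm above the table to 114 mm when upright and moves 77 mm along the injector's x.
- lock_pivot (a point): Pivot of the lock lever, 34 mm above the table, 118 mm from the wheel's axis on the injector's -y side. Same axes as the injector: the lever swings in the x-z plane. The grey block below it is 70 mm (x) by 50 mm (y), its top 37 mm above the table; a dark pivot pin 26 mm thick lies across it along y, its top 47 mm above the table.
- lock_base: The grey block of the lock lever with its lever: origin under the block's centre, on the plate, 22 mm below lock_pivot.
- oil_vial: Bystander: small amber vial, diameter 28 mm, 50 mm tall, on the plate's +x +y corner; origin under its centre.
- dish: Bystander: clear round dish with lid, diameter 63 mm, 16 mm tall, on the plate's -x +y corner; origin under its centre.
- beaker: Bystander: open glass cup, rim diameter 60 mm, 70 mm tall, on the table beyond the lock lever; origin under its centre.
- driver: Bystander: screwdriver 160 mm long lying on the table along the plate's +y side; origin under its middle.
- reagent: Bystander: white bottle, diameter 60 mm, 130 mm tall, on the table beyond the plate's +x side; origin under its centre.
- tip_box: Bystander: grey divided box 120 x 85 x 50 mm on the table to the robot's right; origin under its centre.
- jar: Bystander: amber jar with a black lid, diameter 64 mm, 80 mm tall, on the table to the robot's left; origin under its centre.

How it is judged:
By the outcome, as a careful person would: the job done as asked, in the order asked, and still so for the second after the job is handed in, with the robot touching nothing.
It also fails if it takes over 67 s, if anything falls off the work surface, if the arm or the gripper's body presses on something with over 40 N, if the wrist force passes 120 N, or if a joint passes its speed limit or range.

## Robot

A 7-joint arm with a two-finger parallel gripper is mounted at the origin on the work surface. World frame = base frame: x ahead of the robot, y to its left, z up, the work surface at z = 0. Lengths are in mm, angles in rad, forces in N, time in s.
With the tool pointing down it reaches from about 400 to 875 mm from the base axis. Payload 6.5 kg.
Tool frame: the origin (TCP) lies midway between the tips of the shut fingers; the grasp point (between the pads) lies 19 mm behind it; z points along the fingers, y is the line along which they close (so a half turn about z gives the same grasp; the last joint's range is limited). The gripper opens to 85 mm and grips with 20 to 120 N. Pads are 22 mm wide; open, the fingers measure 114 mm over their backs; the gripper's body (76 mm by 85 mm) begins 54 mm behind the grasp point. The pads swing forward as they close: fully open they stand 13 mm farther back than shut.
Start: joints at [1.041, 0.536, -0.004, 1.538, 0.003, 1.067, -0.071], TCP at [290.772, -581.328, 231.29] pointing down, gripper open.
Joint ranges: [-2.7, 2.7], [-0.37, 2.16], [-1.27, 1.26], [0.24, 2.4], [-1.31, 4.45], [0.19, 1.91], [-2.76, 2.76]. Speed limits (rad/s): [2.39, 2.39, 3.14, 3.14, 3.14, 3.14, 3.14].

## Interface

Orientations are given as a unit quaternion [w, x, y, z].
In Python, from station import r gives the robot as it stands. The module is installed in compiled form; this text tells all that it offers.
- The arm moves only by the tool drive_tool, never from a script. Its argument "series" is a list of rows, each an object with "twist": the turn, a rotation vector about the tool's x, y, z in rad, a list of three; "slide": the shift along the tool's x, y, z in cm, a list of three; "grip": the gripper command: -1 is fully open, 1 is shut, values between are in proportion. A call has 1 to 10 rows; each row shifts and turns the commanded pose from where the row before left it, along the tool's axes as they then stand; what a row does not reach is not made up. A row lasts 1/8 s, in which the tool goes at most 62.5 mm and 10.7 degrees, less where a joint would pass 70% of its speed; a pose out of reach is approached as far as the arm can. A call with a gripper value outside its range is refused whole. The fingers move at their own pace and stop on an object; "newtons" is the grip in N (left out, the last holds). Time passes only in rows, so rows that do not move let the fingers close. It gives the time, the measured TCP pose, the force and the opening at its end, in the units of the state.
- r.read_state(): the state, without advancing time (a new reading comes with each control period).
- r.grab_frame(name): name is "side" or "top"; returns the picture (420x560x3 uint8, red, green, blue); there is no depth.
- r.camera_info(name): a dict with "fov_y" (degrees; the focal length in pixels is half the picture's height over the tangent of half this angle, whatever the lens; pixels are square), "cx", "cy" (the principal point, pixels), "view" (4x4, takes a point from world to camera coordinates). Camera axes: x right, y down, z forward; pixel columns grow to the right and rows downward; lengths in mm; the calibration is good to about 2 mm. A picture is of the moment at which its call begins. camera_info takes no time and is no camera call.
- r.close_job(): hands the job in, once; it reports no verdict.
Trained networks look in the newest picture that a camera, given by its name, has taken for a name from the list of things; names that differ only in an ending like _2 or _b are one class to them, and where a whole thing is asked for, a point or a joint stands for the part that bears it (a point fixed in the world has none). Each returns a list of dicts, best first, with "score" (0 to 1); they miss things now and then, are a little off and sometimes report something else, mostly with a low value. They report only what shows in the picture. A call takes as long as a camera call.
- r.boxes_of(camera, query): "extent" ([left, top, right, bottom] as shares, 0 to 1, of the picture: columns of its width, rows of its height, round what is visible of it).
- r.trace(camera, query): "mask" (420x560 bool, what is visible of it) and "extent" ([left, top, right, bottom] as shares, 0 to 1, of the picture: columns of its width, rows of its height, round what is visible of it).
- r.pinpoint(camera, query): "location" ([row, column] as shares, 0 to 1, of the picture: columns of its width, rows of its height: a listed point, or the origin of a listed thing).
The state is a dict: "time": time; "joint_pos": joint angles; "qvel": joint speeds; "tau": joint torques, N m; "ee_pos": TCP position; "ee_rot": TCP orientation; "force": force on the tool from outside, world axes, zero at the start; "torque": the same for the moment, N m; "finger_gap": opening from 0.0 (shut) to 1.0 (fully open).
Only numpy, scipy, OpenCV 4.12 (cv2) and the standard library are available. Lean on these libraries where they do the work, as an engineer would, in place of code of your own. Each camera call takes 0.05 s, during which the arm holds its last target. There are 200 camera calls.

## Working session

There is one attempt and no reset: what is moved stays moved. The work goes in short steps, Python scripts to look and compute and a tool call to move; the robot and the scene stay as the last step left them, time stands still between calls to the robot, and variables do not carry over. Pictures are saved under pics/ and viewed, on a budget of 10 in all, crops included, one or two more only if the job needs it, and the job is handed in when it is done.

Besides the shell and the picture viewer there is one more tool, called after ">>>" by a JSON object that holds its "op" and its "data". drive_tool: Moves the arm, as the interface text tells. Its arguments: {"type":"object","properties":{"series":{"type":"array"},"newtons":{"type":"number"}},"required":["series"]}

```bash
mkdir -p pics; cat > h.py <<'E'
from station import r
import numpy as np, cv2
from scipy.spatial.transform import Rotation as R
def cam(n):
    c=r.camera_info(n); f=210/np.tan(np.radians(c['fov_y'])/2); return f,c['cx'],c['cy'],np.array(c['view'])
def proj(n,P):
    f,cx,cy,V=cam(n); p=V[:3,:3]@np.asarray(P,float)+V[:3,3]; return np.array([cx+f*p[0]/p[2],cy+f*p[1]/p[2]])
def atz(n,uv,z):
    f,cx,cy,V=cam(n); d=V[:3,:3].T@np.array([(uv[0]-cx)/f,(uv[1]-cy)/f,1]); o=-V[:3,:3].T@V[:3,3]; return o+d*(z-o[2])/d[2]
def pin(n,q):
    l=r.pinpoint(n,q); return [(round(x['score'],2),np.array([x['location'][1]*560,x['location'][0]*420])) for x in l[:2]]
def save(n,fn):
    im=r.grab_frame(n); cv2.imwrite('pics/'+fn,im[:,:,::-1]); return im
E
python3 - <<'E'
from h import *
a=save('side','a_side.png');b=save('top','a_top.png')
for n in('side','top'):
    print(n,[x.round(2).tolist() if hasattr(x,'round') else x for x in cam(n)])
    for q,z in(('wheel_axis',96),('handle_mid',122),('lock_tip',104),('lock_pivot',34),('lock_base',12),('oil_vial',12),('dish',12),('beaker',0),('driver',0),('reagent',0),('tip_box',0),('jar',0)):
        print(q,[(s,u.round(1).tolist(),atz(n,u,z).round(0).tolist()) for s,u in pin(n,q)])
s=r.read_state();print(s['time'],s['ee_rot'],s['force'],s['finger_gap'])
E
```

```text
side [532.54, 271.3589323268426, 207.80952094365236, [[-0.96, -0.29, -0.0, 575.71], [-0.17, 0.58, -0.8, 185.48], [0.23, -0.76, -0.6, 1538.32], [0.0, 0.0, 0.0, 1.0]]]
wheel_axis [(0.71, [283.8, 211.5], [562.0, 0.0, 96.0])]
handle_mid [(0.63, [279.3, 211.9], [565.0, 38.0, 122.0])]
lock_tip [(0.64, [310.8, 189.4], [509.0, -125.0, 104.0])]
lock_pivot [(0.53, [301.3, 204.7], [539.0, -129.0, 34.0]), (0.5, [224.9, 400.4], [521.0, 615.0, 34.0])]
lock_base [(0.75, [299.7, 211.4], [541.0, -121.0, 12.0])]
oil_vial [(0.57, [231.0, 242.3], [703.0, 90.0, 12.0]), (0.51, [281.6, 221.5], [583.0, -52.0, 12.0])]
dish [(0.57, [300.6, 261.3], [479.0, 110.0, 12.0])]
beaker [(0.85, [309.4, 197.2], [533.0, -223.0, 0.0]), (0.49, [311.6, 186.8], [540.0, -286.0, 0.0])]
driver [(0.67, [250.1, 275.7], [605.0, 198.0, 0.0])]
reagent [(0.63, [212.4, 238.4], [771.0, 76.0, 0.0]), (0.48, [275.5, 223.2], [604.0, -53.0, 0.0])]
tip_box [(0.88, [356.5, 152.4], [428.0, -563.0, 0.0])]
jar [(0.68, [224.2, 401.4], [532.0, 597.0, 0.0])]
top [544.94, 287.10201886960465, 205.36151966124157, [[0.02, -1.0, -0.01, -12.93], [-0.99, 
[... 298 characters left out ...]
_pivot [(0.86, [326.6, 224.1], [547.0, -125.0, 34.0])]
lock_base [(0.93, [324.7, 229.4], [532.0, -121.0, 12.0]), (0.36, [270.7, 158.9], [759.0, 59.0, 12.0])]
oil_vial [(0.54, [260.0, 171.9], [715.0, 92.0, 12.0])]
dish [(0.53, [250.8, 242.4], [485.0, 115.0, 12.0])]
beaker [(0.7, [276.9, 214.8], [577.0, 34.0, 0.0]), (0.51, [360.0, 226.0], [547.0, -235.0, 0.0])]
driver [(0.66, [229.5, 202.9], [612.0, 189.0, 0.0])]
reagent [(0.59, [269.4, 156.8], [768.0, 64.0, 0.0])]
tip_box []
jar [(0.93, [104.6, 219.0], [550.0, 593.0, 0.0]), (0.36, [328.6, 232.8], [522.0, -134.0, 0.0])]
1.3 [-1.89572990e-05  9.73219454e-01  2.29878000e-01 -2.06355360e-06] [-0.18241313 -0.46640988 -0.05866992] 1.004060905362023
```

```bash
python3 - <<'E'
from h import *
a=cv2.imread('pics/a_side.png')[150:300,190:340];b=cv2.imread('pics/a_top.png')[130:280,220:370]
c=np.hstack([cv2.resize(x,(400,400),interpolation=cv2.INTER_CUBIC) for x in(a,b)])
cv2.imwrite('pics/b.png',c)
E
```

```text
(no output)
```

View pics/b.png

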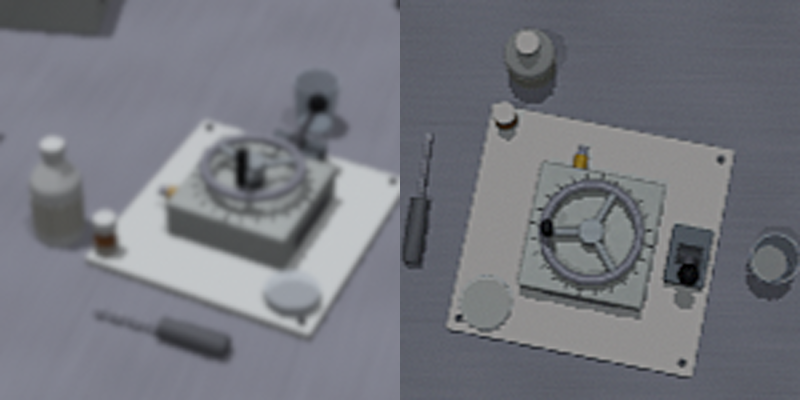

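View pics/a_side.png

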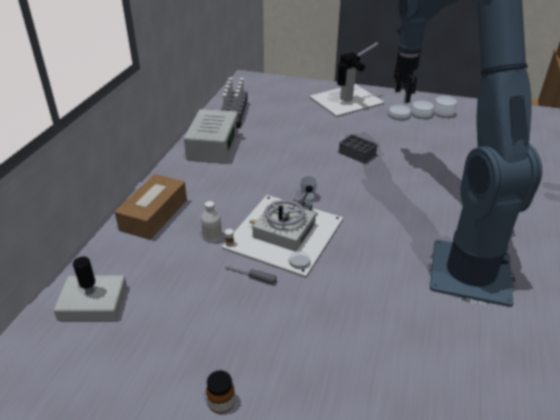

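```bash
python3 - <<'E'
from h import *
c=[(254.9,168.6),(345.6,186.3),(329.5,271.4),(237.3,253.8)]
P=np.array([atz('top',u,12)[:2] for u in c]); C=P.mean(0)
ey=P[0]+P[3]-P[1]-P[2]; ex=P[0]+P[1]-P[2]-P[3]
print(P.round(0),C.round(1),np.hypot(*ex)/2,np.hypot(*ey)/2,np.degrees(np.arctan2(ex[1],ex[0])),np.degrees(np.arctan2(-ey[0],ey[1])))
r.grab_frame('side');r.grab_frame('top')
for n in('top','side'):
  for q in('handle_mid','handle','wheel','lock_tip','lock'):
    for t in r.trace(n,q)[:1]:
        m=t['mask'];ys,xs=np.nonzero(m);u=(xs.mean(),ys.mean())
        print(n,q,round(t['score'],2),m.sum(),np.round(u,1),xs.min(),xs.max(),ys.min(),ys.max(),[atz(n,u,z).round(1)[:2].tolist() for z in(92,104,122,146)])
yaw=np.radians(-11)
for q in((*C,96),):
  for n in('top','side'): print(n,proj(n,q))
E
```

```text
[[ 725.  109.]
 [ 674. -186.]
 [ 399. -138.]
 [ 448.  157.]] [561.3 -14.5] 280.2579914423791 299.2815181628553 -9.818499896143425 -9.646297682604269
top wheel 0.86 561 [291.5 216.4] 272 311 197 235 [[562.7, -13.6], [561.4, -13.6], [559.4, -13.6], [556.8, -13.7]]
top lock_tip 0.55 79 [328.1 232. ] 324 332 226 237 [[517.5, -126.3], [516.5, -125.5], [515.0, -124.4], [513.1, -122.8]]
top lock 0.75 92 [259.3 173.1] 255 264 168 178 [[695.3, 89.3], [693.1, 88.5], [689.7, 87.3], [685.1, 85.8]]
side handle 0.46 75 [280.  212.4] 278 282 205 220 [[573.3, 2.7], [569.0, 17.7], [562.6, 40.1], [554.2, 69.9]]
side wheel 0.96 597 [284.  211.7] 265 304 200 225 [[562.7, -4.0], [558.6, 11.0], [552.4, 33.5], [544.2, 63.5]]
top [291.79710394 216.7381134 ]
side [285.39821895 208.74565457]
```

>>> {"op": "drive_tool", "data": {"series": [{"twist":[0,0,0.155],"slide":[0,0,0],"grip":1},{"twist":[0,0,0.155],"slide":[0,0,0],"grip":1},{"twist":[0,0,0.154],"slide":[0,0,0],"grip":1},{"twist":[0,0,0],"slide":[1,-3,0],"grip":1},{"twist":[0,0,0],"slide":[1,-4,0],"grip":1},{"twist":[0,0,0],"slide":[1,-4,0],"grip":1},{"twist":[0,0,0],"slide":[1,-4,0],"grip":1},{"twist":[0,0,0],"slide":[1,-4,0],"grip":1},{"twist":[0,0,0],"slide":[1,-4,0],"grip":1},{"twist":[0,0,0],"slide":[1,-4,0],"grip":1}], "newtons": 20}}

```text
time: 3.15
ee_pos: [361.2, -310.1, 231.5]
ee_rot: [0.0, 1.0, -0.0, 0.0]
force: [0.7, 0.5, -0.0]
finger_gap: 0.001
```

>>> {"op": "drive_tool", "data": {"series": [{"twist":[0,0,0],"slide":[1.6,-3.8,0],"grip":1},{"twist":[0,0,0],"slide":[1.6,-3.8,0],"grip":1},{"twist":[0,0,0],"slide":[1.6,-3.8,0],"grip":1},{"twist":[0,0,0],"slide":[1.6,-3.8,0],"grip":1},{"twist":[0,0,0],"slide":[1.6,-3.8,0.5],"grip":1},{"twist":[0,0,0],"slide":[1.6,-3.8,0.5],"grip":1},{"twist":[0,0,0],"slide":[1.6,-3.8,1],"grip":1},{"twist":[0,0,0],"slide":[1.6,-3.8,1],"grip":1},{"twist":[0,0,0],"slide":[1.6,-3.0,1],"grip":1},{"twist":[0,0,0],"slide":[1.4,-0.8,0.5],"grip":1}]}}

```text
time: 4.4
ee_pos: [519.3, 32.8, 185.9]
ee_rot: [-0.0, 1.0, 0.002, -0.0]
force: [0.0, 0.2, 1.3]
finger_gap: -0.003
```

```bash
python3 - <<'E'
from h import *
s=r.read_state();print(s['ee_pos'],s['joint_pos'].round(2) if hasattr(s['joint_pos'],'round') else s['joint_pos'],s['force'])
a=save('side','c_side.png');b=save('top','c_top.png')
for n in('side','top'):print(n,proj(n,s['ee_pos']),pin(n,'handle_mid'))
def crop(im,x,y):return cv2.resize(im[y:y+100,x:x+100,::-1],(400,400),interpolation=cv2.INTER_CUBIC)
cv2.imwrite('pics/c.png',np.hstack([crop(a,230,160),crop(b,240,165)]))
E
```

```text
[519.25452316  32.78220706 185.94566081] [ 0.02  0.39 -0.21  1.91  0.1   0.85 -1.81] [0.04682607 0.15934937 1.31624982]
side [295.47591249 195.90040395] [(0.62, array([280.224, 214.41 ])), (0.15, array([301.112, 259.98 ]))]
top [275.09979021 227.44001873] []
```

View pics/c.png

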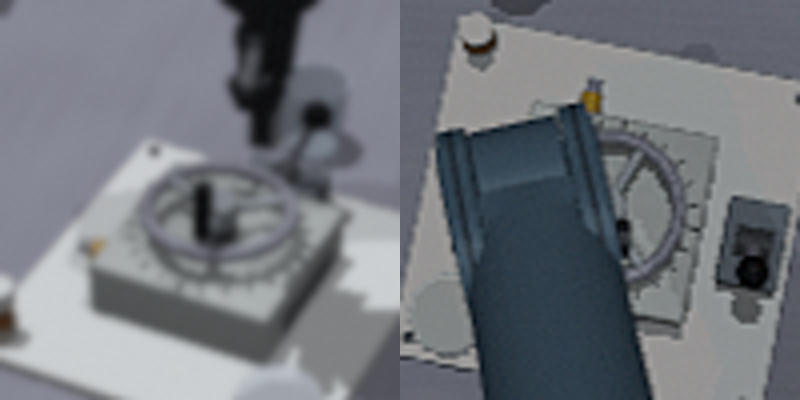

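```bash
python3 - <<'E'
from h import *
for a in(70,80,85,90,95,100,110):
    p=np.array([562,-14])+50*np.array([np.cos(np.radians(a)),np.sin(np.radians(a))])
    print(a,p.round(0),[proj('side',(*p,z)).round(1).tolist() for z in(98,146)],proj('top',(*p,122)).round(1))
E
```

```text
70 [579.  33.] [[275.3, 216.4], [275.4, 203.5]] [276.2 209.6]
80 [571.  35.] [[277.8, 217.4], [277.9, 204.5]] [275.4 212.3]
85 [566.  36.] [[279.2, 217.7], [279.3, 204.8]] [275.2 213.7]
90 [562.  36.] [[280.6, 218.0], [280.7, 205.1]] [275.  215.2]
95 [558.  36.] [[282.0, 218.3], [282.1, 205.4]] [275.1 216.6]
100 [553.  35.] [[283.4, 218.4], [283.6, 205.5]] [275.2 218. ]
110 [545.  33.] [[286.4, 218.5], [286.6, 205.6]] [275.9 220.8]
```

>>> {"op": "drive_tool", "data": {"series": [{"twist":[0,0,0],"slide":[0,0,2],"grip":1},{"twist":[0,0,0],"slide":[0,0,2],"grip":1},{"twist":[0,0,0],"slide":[0,0,2],"grip":1},{"twist":[0,0,0],"slide":[0,0,1],"grip":1},{"twist":[0,0,0],"slide":[0,0,0.7],"grip":1},{"twist":[0,0,0],"slide":[0.6,0,0],"grip":1},{"twist":[0,0,0],"slide":[0.6,0,0],"grip":1},{"twist":[0,0,0],"slide":[0.3,-0.1,0],"grip":1},{"twist":[0,0,0],"slide":[0,0,0],"grip":1},{"twist":[0,0,0],"slide":[0,0,0],"grip":1}]}}

```text
time: 5.85
ee_pos: [533.7, 31.7, 109.3]
ee_rot: [0.0, 1.0, -0.0, -0.0]
force: [0.5, -1.0, 0.6]
finger_gap: -0.002
```

>>> {"op": "drive_tool", "data": {"series": [{"twist":[0,0,0],"slide":[0.2,0,0],"grip":1},{"twist":[0,0,0],"slide":[0.2,0,0],"grip":1},{"twist":[0,0,0],"slide":[0,0,0],"grip":1}]}}

```text
time: 6.22
ee_pos: [538.1, 31.6, 109.3]
ee_rot: [-0.0, 1.0, -0.0, 0.0]
force: [-0.2, 0.6, -0.6]
finger_gap: -0.004
```

```bash
python3 - <<'E'
from h import *
for i in range(6):
    r.grab_frame('side'); s=r.read_state();print(s['time'],np.round(s['ee_pos'],1),np.round(s['force'],2),np.round(s['torque'],2))
E
```

```text
6.275 [537.9  31.6 109.3] [-0.77  0.51 -0.81] [0.01 0.02 0.  ]
6.325 [537.8  31.6 109.2] [ 0.03  0.38 -0.41] [-0.03  0.04  0.02]
6.375 [537.8  31.6 109.2] [ 0.15 -0.07 -0.43] [ 0.   -0.01 -0.  ]
6.425 [537.8  31.6 109.2] [-0.63  0.4   0.03] [-0.04  0.01 -0.  ]
6.475 [537.8  31.6 109.2] [-0.54  0.09  0.3 ] [-0.02 -0.    0.04]
6.525 [537.8  31.6 109.3] [ 0.52  0.14 -0.28] [0.08 0.07 0.04]
```

>>> {"op": "drive_tool", "data": {"series": [{"twist":[0,0,0],"slide":[0.2,0,0],"grip":1},{"twist":[0,0,0],"slide":[0,0,0],"grip":1}]}}

```text
time: 6.78
ee_pos: [540.1, 31.7, 109.3]
ee_rot: [-0.0, 1.0, -0.0, 0.0]
force: [-0.2, -0.7, 0.4]
finger_gap: -0.001
```

>>> {"op": "drive_tool", "data": {"series": [{"twist":[0,0,0],"slide":[0.2,0,0],"grip":1},{"twist":[0,0,0],"slide":[0,0,0],"grip":1}]}}

```text
time: 7.02
ee_pos: [542.1, 31.6, 109.3]
ee_rot: [-0.0, 1.0, -0.0, 0.0]
force: [-0.8, -0.1, -0.5]
finger_gap: -0.002
```

>>> {"op": "drive_tool", "data": {"series": [{"twist":[0,0,0],"slide":[0.1,0,0],"grip":1},{"twist":[0,0,0],"slide":[0,0,0],"grip":1}]}}

```text
time: 7.28
ee_pos: [542.8, 31.6, 109.2]
ee_rot: [0.0, 1.0, -0.0, -0.0]
force: [-1.1, -0.5, -0.2]
finger_gap: -0.001
```

```bash
cat > f.py <<'E'
from h import *
F=[]
for i in range(4):
    r.grab_frame('side'); s=r.read_state();F.append([*s['force'],*s['torque']])
print(s['time'],np.round(s['ee_pos'],1),np.mean(F,0).round(2),pin('side','handle_mid'))
E
python3 f.py
```

```text
7.475 [542.8  31.6 109.3] [-0.58 -0.16  0.08  0.    0.08 -0.02] [(0.62, array([280.28, 214.2 ])), (0.36, array([300.496, 211.512]))]
```

>>> {"op": "drive_tool", "data": {"series": [{"twist":[0,0,0],"slide":[0.1,0,0],"grip":1},{"twist":[0,0,0],"slide":[0,0,0],"grip":1}]}}

```text
time: 7.78
ee_pos: [543.5, 31.7, 109.2]
ee_rot: [0.0, 1.0, -0.0, -0.0]
force: [-2.1, -0.3, 1.1]
finger_gap: -0.002
```

```bash
python3 f.py
```

```text
7.975 [543.6  31.7 109.2] [-2.07  0.39  0.77  0.08  0.43  0.02] [(0.46, array([301.392, 205.212])), (0.45, array([279.888, 213.318]))]
```

>>> {"op": "drive_tool", "data": {"series": [{"twist":[0,0,0],"slide":[0.1,0,0],"grip":1},{"twist":[0,0,0],"slide":[0,0,0],"grip":1}]}}

```text
time: 8.28
ee_pos: [544.9, 31.7, 109.3]
ee_rot: [-0.0, 1.0, -0.0, 0.0]
force: [-2.5, 1.2, -0.2]
finger_gap: 0.001
```

```bash
python3 f.py
```

```text
8.475 [544.9  31.6 109.3] [-1.95  0.02  0.26  0.09  0.36  0.01] [(0.48, array([276.696, 213.402]))]
```

```bash
cat > w.py <<'E'
import numpy as np,sys
# args: current x y, start angle, step count
x,y=float(sys.argv[1]),float(sys.argv[2]);a0=float(sys.argv[3]);n=int(sys.argv[4])
p=np.array([x,y])
for k in range(1,n+1):
    a=np.radians(a0-6*k);t=np.array([562,-14])+50*np.array([np.cos(a),np.sin(a)])
    d=np.round((t-p)/10/.02)*.02;p=p+d*10
    print([round(d[0],2),round(-d[1],2)],end=' ' if k%10 else f'  -> {p.round(1)}\n')
E
python3 w.py 544.9 31.6 110 50
```

```text
[np.float64(0.5), np.float64(-0.3)] [np.float64(0.52), np.float64(-0.1)] [np.float64(0.52), np.float64(-0.04)] [np.float64(0.52), np.float64(0.02)] [np.float64(0.52), np.float64(0.06)] [np.float64(0.5), np.float64(0.12)] [np.float64(0.5), np.float64(0.16)] [np.float64(0.48), np.float64(0.22)] [np.float64(0.44), np.float64(0.28)] [np.float64(0.42), np.float64(0.3)]  -> [594.1  24.4]
[np.float64(0.38), np.float64(0.36)] [np.float64(0.36), np.float64(0.4)] [np.float64(0.3), np.float64(0.44)] [np.float64(0.24), np.float64(0.44)] [np.float64(0.2), np.float64(0.48)] [np.float64(0.16), np.float64(0.52)] [np.float64(0.1), np.float64(0.5)] [np.float64(0.04), np.float64(0.52)] [np.float64(-0.0), np.float64(0.52)] [np.float64(-0.06), np.float64(0.52)]  -> [611.3 -22.6]
[np.float64(-0.12), np.float64(0.52)] [np.float64(-0.18), np.float64(0.5)] [np.float64(-0.22), np.float64(0.46)] [np.float64(-0.26), np.float64(0.46)] [np.float64(-0.32), np.float64(0.42)] [np.float64(-0.36), np.float64(0.38)] [np.float64(-0.4), np.float64(0.34)] [np.float64(-0.42), np.float64(0.3)] [np.float64(-0.46), np.float64
[... 162 characters left out ...]
oat64(0.04)] [np.float64(-0.52), np.float64(-0.02)] [np.float64(-0.52), np.float64(-0.06)] [np.float64(-0.5), np.float64(-0.12)] [np.float64(-0.5), np.float64(-0.16)] [np.float64(-0.48), np.float64(-0.22)] [np.float64(-0.44), np.float64(-0.28)] [np.float64(-0.42), np.float64(-0.3)]  -> [529.9 -52.4]
[np.float64(-0.38), np.float64(-0.36)] [np.float64(-0.36), np.float64(-0.4)] [np.float64(-0.3), np.float64(-0.44)] [np.float64(-0.24), np.float64(-0.44)] [np.float64(-0.2), np.float64(-0.48)] [np.float64(-0.16), np.float64(-0.52)] [np.float64(-0.1), np.float64(-0.5)] [np.float64(-0.04), np.float64(-0.52)] [np.float64(0.0), np.float64(-0.52)] [np.float64(0.06), np.float64(-0.52)]  -> [512.7  -5.4]
```

>>> {"op": "drive_tool", "data": {"series": [{"twist":[0,0,0],"slide":[0.5,-0.3,0],"grip":1},{"twist":[0,0,0],"slide":[0.52,-0.1,0],"grip":1},{"twist":[0,0,0],"slide":[0.52,-0.04,0],"grip":1},{"twist":[0,0,0],"slide":[0.52,0.02,0],"grip":1},{"twist":[0,0,0],"slide":[0.52,0.06,0],"grip":1},{"twist":[0,0,0],"slide":[0.5,0.12,0],"grip":1},{"twist":[0,0,0],"slide":[0.5,0.16,0],"grip":1},{"twist":[0,0,0],"slide":[0.48,0.22,0],"grip":1},{"twist":[0,0,0],"slide":[0.44,0.28,0],"grip":1},{"twist":[0,0,0],"slide":[0.42,0.3,0],"grip":1}]}}

```text
time: 9.78
ee_pos: [593.6, 24.1, 109.2]
ee_rot: [0.0, 1.0, -0.0, -0.001]
force: [-7.2, -1.6, 3.9]
finger_gap: -0.003
```

```bash
python3 f.py
```

```text
9.975 [594.3  24.  109.3] [-3.27  0.15  0.45 -0.03  0.66 -0.04] [(0.6, array([299.376, 260.988])), (0.57, array([222.992, 399.714]))]
```

```bash
python3 - <<'E'
from h import *
a=save('side','d_side.png');b=save('top','d_top.png')
s=r.read_state();print(s['ee_pos'],s['force']);print(proj('side',s['ee_pos']))
def crop(im,x,y):return cv2.resize(im[y:y+70,x:x+70,::-1],(400,400),interpolation=cv2.INTER_CUBIC)
cv2.imwrite('pics/d.png',np.hstack([crop(a,250,175),crop(b,255,180)]))
E
```

```text
[594.36233745  24.4177561  109.34520924] [-1.95917426 -1.05102052 -0.33032731]
[271.26615386 210.82766469]
```

View pics/d.png

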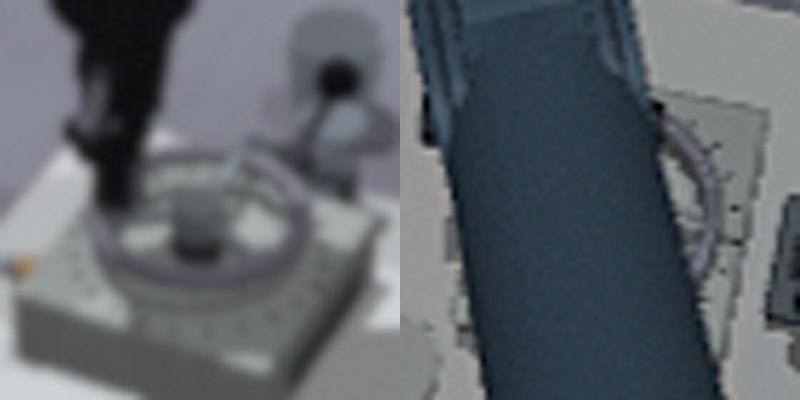

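```bash
python3 - <<'E'
from h import *
for th in range(-30,61,10):
    print(th,[((proj('side',(562+50*np.cos(a),-14+50*np.sin(a),90))-[250,175])*5.714).round(0).tolist() for a in np.radians(th+np.array([0,120,240]))])
print(((proj('side',(562,-14,96))-[250,175])*5.714), atz('top',(299.6,198.7),122))
E
```

```text
-30 [[136.0, 161.0], [174.0, 258.0], [291.0, 189.0]]
-20 [[126.0, 169.0], [191.0, 260.0], [285.0, 180.0]]
-10 [[117.0, 177.0], [208.0, 260.0], [277.0, 171.0]]
0 [[111.0, 186.0], [224.0, 259.0], [266.0, 164.0]]
10 [[108.0, 195.0], [240.0, 256.0], [254.0, 157.0]]
20 [[107.0, 205.0], [254.0, 251.0], [240.0, 152.0]]
30 [[109.0, 215.0], [267.0, 244.0], [225.0, 149.0]]
40 [[114.0, 225.0], [278.0, 237.0], [210.0, 147.0]]
50 [[122.0, 234.0], [286.0, 228.0], [194.0, 147.0]]
60 [[132.0, 242.0], [291.0, 219.0], [178.0, 148.0]]
[200.66059024 193.15863383] [613.83853808 -36.91598399 122.        ]
```

>>> {"op": "drive_tool", "data": {"series": [{"twist":[0,0,0],"slide":[0.38,0.36,0],"grip":1},{"twist":[0,0,0],"slide":[0.36,0.4,0],"grip":1},{"twist":[0,0,0],"slide":[0.3,0.44,0],"grip":1},{"twist":[0,0,0],"slide":[0.24,0.44,0],"grip":1},{"twist":[0,0,0],"slide":[0.2,0.48,0],"grip":1}]}}

```text
time: 10.75
ee_pos: [609.4, 3.1, 109.3]
ee_rot: [-0.0, 1.0, -0.0, 0.0]
force: [-0.2, 2.8, -1.4]
finger_gap: -0.001
```

```bash
python3 f.py
```

```text
10.95 [609.5   2.4 109.6] [-0.17  0.36 -0.58  0.13 -0.01  0.  ] []
```

>>> {"op": "drive_tool", "data": {"series": [{"twist":[0,0,0],"slide":[0.16,0.52,0],"grip":1},{"twist":[0,0,0],"slide":[0.1,0.5,0],"grip":1},{"twist":[0,0,0],"slide":[0.04,0.52,0],"grip":1},{"twist":[0,0,0],"slide":[0,0.52,0],"grip":1},{"twist":[0,0,0],"slide":[-0.06,0.52,0],"grip":1},{"twist":[0,0,0],"slide":[-0.12,0.52,0],"grip":1},{"twist":[0,0,0],"slide":[-0.18,0.5,0],"grip":1},{"twist":[0,0,0],"slide":[-0.22,0.46,0],"grip":1},{"twist":[0,0,0],"slide":[-0.26,0.46,0],"grip":1},{"twist":[0,0,0],"slide":[-0.32,0.42,0],"grip":1}]}}

```text
time: 12.25
ee_pos: [600.1, -46.2, 109.3]
ee_rot: [-0.0, 1.0, -0.0, 0.0]
force: [1.4, 2.4, 0.9]
finger_gap: -0.0
```

```bash
python3 f.py; python3 - <<'E'
from h import *
b=r.grab_frame('top');a=r.grab_frame('side')
def crop(im,x,y):return cv2.resize(im[y:y+70,x:x+70,::-1],(400,400),interpolation=cv2.INTER_CUBIC)
cv2.imwrite('pics/e.png',np.hstack([crop(a,250,175),crop(b,255,180)]))
E
```

```text
12.45 [599.7 -47.  109.1] [ 0.49  0.32  0.26  0.1  -0.07  0.  ] [(0.49, array([284.704, 191.604]))]
```

View pics/e.png

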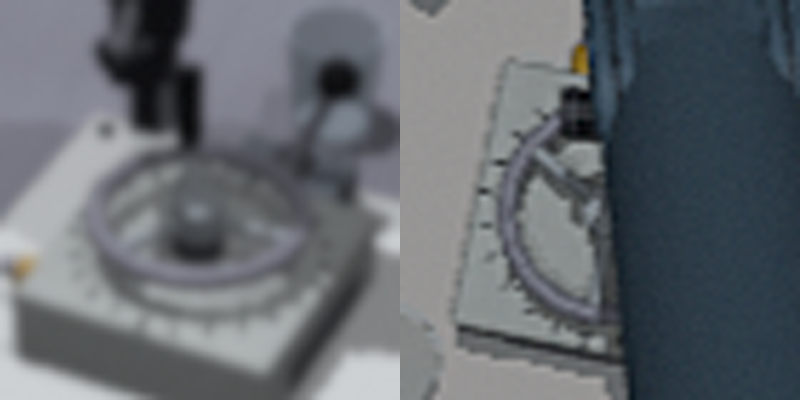

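>>> {"op": "drive_tool", "data": {"series": [{"twist":[0,0,0],"slide":[-0.36,0.38,0],"grip":1},{"twist":[0,0,0],"slide":[-0.4,0.34,0],"grip":1},{"twist":[0,0,0],"slide":[-0.42,0.3,0],"grip":1},{"twist":[0,0,0],"slide":[-0.46,0.26,0],"grip":1},{"twist":[0,0,0],"slide":[-0.48,0.2,0],"grip":1},{"twist":[0,0,0],"slide":[-0.5,0.16,0],"grip":1},{"twist":[0,0,0],"slide":[-0.52,0.1,0],"grip":1},{"twist":[0,0,0],"slide":[-0.52,0.04,0],"grip":1},{"twist":[0,0,0],"slide":[-0.52,-0.02,0],"grip":1},{"twist":[0,0,0],"slide":[-0.52,-0.06,0],"grip":1}]}}

```text
time: 13.85
ee_pos: [552.9, -63.5, 109.4]
ee_rot: [0.0, 1.0, -0.0, 0.0]
force: [2.6, -0.2, -1.0]
finger_gap: -0.003
```

>>> {"op": "drive_tool", "data": {"series": [{"twist":[0,0,0],"slide":[-0.5,-0.12,0],"grip":1},{"twist":[0,0,0],"slide":[-0.5,-0.16,0],"grip":1},{"twist":[0,0,0],"slide":[-0.48,-0.22,0],"grip":1},{"twist":[0,0,0],"slide":[-0.44,-0.28,0],"grip":1},{"twist":[0,0,0],"slide":[-0.42,-0.3,0],"grip":1}]}}

```text
time: 14.48
ee_pos: [529.5, -52.4, 109.3]
ee_rot: [0.0, 1.0, -0.0, -0.0]
force: [2.7, -1.9, -0.3]
finger_gap: -0.001
```

```bash
python3 f.py
```

```text
14.675 [528.8 -52.3 109. ] [ 0.62 -0.15  0.3  -0.09 -0.13  0.01] [(0.63, array([300.496, 202.398])), (0.43, array([281.512, 212.016]))]
```

>>> {"op": "drive_tool", "data": {"series": [{"twist":[0,0,0],"slide":[-0.38,-0.36,0],"grip":1},{"twist":[0,0,0],"slide":[-0.36,-0.4,0],"grip":1},{"twist":[0,0,0],"slide":[-0.3,-0.44,0],"grip":1},{"twist":[0,0,0],"slide":[-0.24,-0.44,0],"grip":1},{"twist":[0,0,0],"slide":[-0.2,-0.48,0],"grip":1},{"twist":[0,0,0],"slide":[-0.16,-0.52,0],"grip":1},{"twist":[0,0,0],"slide":[-0.1,-0.5,0],"grip":1},{"twist":[0,0,0],"slide":[-0.04,-0.52,0],"grip":1},{"twist":[0,0,0],"slide":[0,-0.52,0],"grip":1},{"twist":[0,0,0],"slide":[0.06,-0.52,0],"grip":1}]}}

```text
time: 15.98
ee_pos: [512.6, -5.2, 109.3]
ee_rot: [0.0, 1.0, -0.0, -0.0]
force: [0.9, -2.6, -0.7]
finger_gap: 0.002
```

```bash
python3 f.py; python3 w.py 512.7 -5.4 -190 8;python3 - <<'E'
from h import *
b=r.grab_frame('top');a=r.grab_frame('side')
def crop(im,x,y):return cv2.resize(im[y:y+70,x:x+70,::-1],(400,400),interpolation=cv2.INTER_CUBIC)
cv2.imwrite('pics/g.png',np.hstack([crop(a,250,175),crop(b,255,180)]))
E
```

```text
16.175 [512.6  -4.5 109.3] [ 0.22 -0.98 -0.04 -0.16  0.   -0.02] [(0.49, array([301.112, 205.086])), (0.42, array([295.904, 208.992]))]
[np.float64(0.12), np.float64(-0.52)] [np.float64(0.18), np.float64(-0.5)] [np.float64(0.22), np.float64(-0.46)] [np.float64(0.26), np.float64(-0.46)] [np.float64(0.32), np.float64(-0.42)] [np.float64(0.36), np.float64(-0.38)] [np.float64(0.4), np.float64(-0.34)] [np.float64(0.42), np.float64(-0.3)]
```

View pics/g.png

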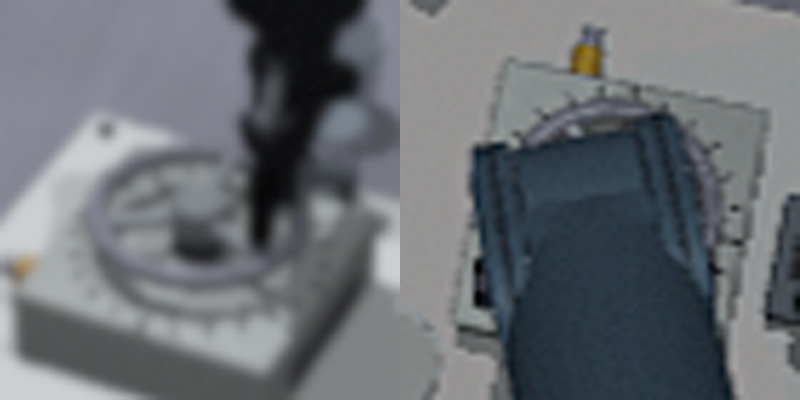

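>>> {"op": "drive_tool", "data": {"series": [{"twist":[0,0,0],"slide":[0.12,-0.52,0],"grip":1},{"twist":[0,0,0],"slide":[0.18,-0.5,0],"grip":1},{"twist":[0,0,0],"slide":[0.22,-0.46,0],"grip":1},{"twist":[0,0,0],"slide":[0.26,-0.46,0],"grip":1},{"twist":[0,0,0],"slide":[0.32,-0.42,0],"grip":1},{"twist":[0,0,0],"slide":[0.36,-0.38,0],"grip":1},{"twist":[0,0,0],"slide":[0.4,-0.34,0],"grip":1},{"twist":[0,0,0],"slide":[0.3,-0.2,0],"grip":1}]}}

```text
time: 17.32
ee_pos: [534.4, 27.5, 109.2]
ee_rot: [0.0, 1.0, -0.0, -0.0]
force: [-0.6, -3.5, -0.2]
finger_gap: -0.002
```

```bash
python3 f.py
```

```text
17.525 [534.6  28.  109.3] [-0.95 -0.79  0.11 -0.14  0.14 -0.02] [(0.5, array([282.688, 213.318]))]
```

>>> {"op": "drive_tool", "data": {"series": [{"twist":[0,0,0],"slide":[0.2,-0.12,0],"grip":1},{"twist":[0,0,0],"slide":[0.2,-0.12,0],"grip":1},{"twist":[0,0,0],"slide":[0.2,-0.12,0],"grip":1},{"twist":[0,0,0],"slide":[0,0,0],"grip":1},{"twist":[0,0,0],"slide":[0,0,0],"grip":1}]}}

```text
time: 18.2
ee_pos: [540.6, 31.3, 109.4]
ee_rot: [-0.0, 1.0, 0.0, 0.0]
force: [-1.5, -0.8, 0.5]
finger_gap: -0.005
```

```bash
python3 f.py
```

```text
18.4 [540.5  31.3 109.4] [-0.35 -0.07  0.15 -0.    0.04  0.01] [(0.42, array([277.984, 212.688]))]
```

>>> {"op": "drive_tool", "data": {"series": [{"twist":[0,0,0],"slide":[0.1,-0.03,0],"grip":1},{"twist":[0,0,0],"slide":[0,0,0],"grip":1}]}}

```text
time: 18.7
ee_pos: [541.0, 31.3, 109.2]
ee_rot: [0.0, 1.0, -0.0, -0.0]
force: [-1.4, -0.4, 1.0]
finger_gap: -0.001
```

```bash
python3 f.py
```

```text
18.9 [541.   31.4 109.2] [-1.69 -0.29  1.39 -0.01  0.38 -0.01] [(0.63, array([282.184, 213.78 ]))]
```

>>> {"op": "drive_tool", "data": {"series": [{"twist":[0,0,0],"slide":[0.1,0,0],"grip":1},{"twist":[0,0,0],"slide":[0,0,0],"grip":1}]}}

```text
time: 19.2
ee_pos: [542.3, 31.4, 109.2]
ee_rot: [-0.0, 1.0, -0.0, 0.0]
force: [-3.3, 0.1, 0.8]
finger_gap: 0.001
```

```bash
python3 f.py;  python3 - <<'E'
from h import *
b=r.grab_frame('top');a=save('side','i_side.png')
def crop(im,x,y):return cv2.resize(im[y:y+70,x:x+70,::-1],(400,400),interpolation=cv2.INTER_CUBIC)
cv2.imwrite('pics/i.png',np.hstack([crop(a,250,175),crop(cv2.imread('pics/a_side.png')[:,:,::-1],250,175)]))
E
```

```text
19.4 [542.3  31.4 109.3] [-2.06  0.02  0.57  0.08  0.35  0.02] [(0.54, array([281.792, 212.604]))]
```

View pics/i.png

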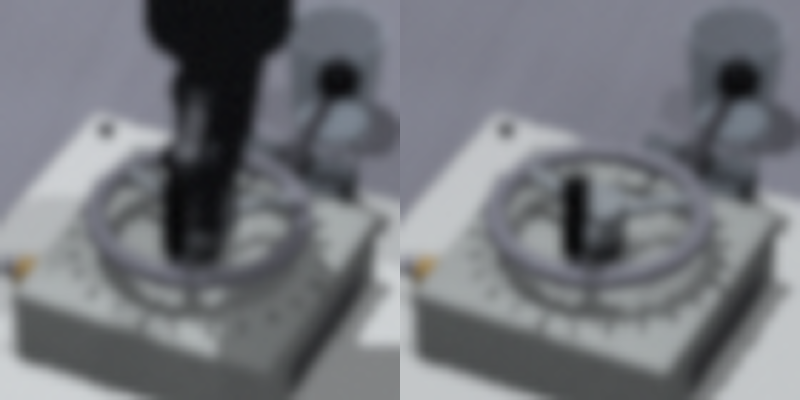

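>>> {"op": "drive_tool", "data": {"series": [{"twist":[0,0,0],"slide":[0.06,0,0],"grip":1},{"twist":[0,0,0],"slide":[0,0,0],"grip":1}]}}

```text
time: 19.8
ee_pos: [542.9, 31.3, 109.3]
ee_rot: [0.0, 1.0, -0.0, -0.0]
force: [-2.5, 0.6, 0.7]
finger_gap: 0.002
```

```bash
python3 f.py
```

```text
20.0 [542.9  31.3 109.3] [-1.79  0.1   0.55  0.08  0.44  0.04] [(0.44, array([279.216, 214.284]))]
```

>>> {"op": "drive_tool", "data": {"series": [{"twist":[0,0,0],"slide":[-1,0,0],"grip":1},{"twist":[0,0,0],"slide":[-1.5,0,0],"grip":1},{"twist":[0,0,0],"slide":[0,0,-2],"grip":1},{"twist":[0,0,0],"slide":[0,0,-2],"grip":1},{"twist":[0,0,0],"slide":[0,0,-2],"grip":1},{"twist":[0,0,0],"slide":[0,0,-2],"grip":1},{"twist":[0,0,0],"slide":[-2,4.9,0],"grip":1},{"twist":[0,0,0],"slide":[-2,4.9,0],"grip":1},{"twist":[0,0,0],"slide":[-2,4.9,0],"grip":1},{"twist":[0,0,0.17],"slide":[0,0,0],"grip":1}]}}

```text
time: 21.3
ee_pos: [455.6, -120.5, 189.3]
ee_rot: [0.001, 0.996, -0.091, -0.0]
force: [0.1, 1.8, -0.3]
finger_gap: -0.003
```

```bash
python3 f.py; python3 - <<'E'
from h import *
b=save('top','j_top.png');a=save('side','j_side.png')
for n in('top','side'):
    for q,z in(('handle_mid',122),('lock_tip',104),('wheel_axis',96)):
        print(n,q,[(s,u.round(1),atz(n,u,z).round(0)) for s,u in pin(n,q)])
def crop(im,x,y):return cv2.resize(im[y:y+80,x:x+80,::-1],(400,300+100),interpolation=cv2.INTER_CUBIC)
cv2.imwrite('pics/j.png',np.hstack([crop(a,250,165),crop(b,260,180)]))
# signed image shift of handle region vs start
a0=cv2.imread('pics/a_side.png')[:,:,::-1]
for nm,x in(('start',a0),('now',a)):
    g=x.mean(2)[203:221,272:292]; m=g<45; ys,xs=np.nonzero(m); print(nm,m.sum(),xs.mean()+272,ys.mean()+203)
E
```

```text
21.5 [ 458.  -115.1  189.4] [ 0.37  0.68 -0.1   0.02  0.01  0.01] []
top handle_mid [(0.41, array([275.9, 216. ]), array([560.,  33., 122.]))]
top lock_tip [(0.6, array([104.9, 217.6]), array([544., 556., 104.]))]
top wheel_axis [(0.79, array([292.8, 218.3]), array([556., -18.,  96.]))]
side handle_mid [(0.43, array([278.6, 214.8]), array([563.,  52., 122.])), (0.35, array([278.3, 219.5]), array([558.,  74., 122.]))]
side lock_tip [(0.56, array([310.1, 187.5]), array([ 513., -135.,  104.])), (0.18, array([279.1, 211.3]), array([573.,  13., 104.]))]
side wheel_axis [(0.86, array([283.2, 211. ]), array([565.,  -2.,  96.]))]
start 46 280.9347826086956 213.82608695652175
now 43 280.6744186046512 213.51162790697674
```

View pics/j.png

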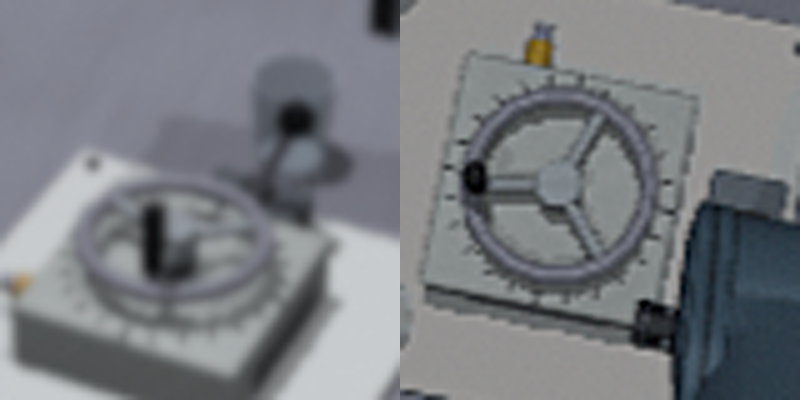

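>>> {"op": "drive_tool", "data": {"series": [{"twist":[0,0,0],"slide":[0,0,2],"grip":1},{"twist":[0,0,0],"slide":[0,0,2],"grip":1},{"twist":[0,0,0],"slide":[0,0,2],"grip":1},{"twist":[0,0,0],"slide":[0,0,2],"grip":1},{"twist":[0,0,0],"slide":[0,0,1.2],"grip":1},{"twist":[0,0,0],"slide":[0.6,0,0],"grip":1},{"twist":[0,0,0],"slide":[0.6,0,0],"grip":1},{"twist":[0,0,0],"slide":[0.4,0,0],"grip":1},{"twist":[0,0,0],"slide":[0.4,0,0],"grip":1},{"twist":[0,0,0],"slide":[0.3,0,0],"grip":1}]}}

```text
time: 23.2
ee_pos: [480.9, -119.6, 97.5]
ee_rot: [0.0, 0.996, -0.085, 0.0]
force: [0.3, 0.4, 0.4]
finger_gap: -0.002
```

```bash
python3 f.py
```

```text
23.4 [ 480.4 -119.5   97.3] [-0.4  -0.12  0.25  0.02  0.02  0.01] [(0.47, array([281.008, 212.688]))]
```

>>> {"op": "drive_tool", "data": {"series": [{"twist":[0,0,0],"slide":[0.3,0,0],"grip":1},{"twist":[0,0,0],"slide":[0.3,0,0],"grip":1},{"twist":[0,0,0],"slide":[0.4,0,0],"grip":1},{"twist":[0,0,0],"slide":[0.4,0,0],"grip":1},{"twist":[0,0,0],"slide":[0.4,0,0],"grip":1},{"twist":[0,0,0],"slide":[0.4,0,0],"grip":1},{"twist":[0,0,0],"slide":[0.4,0,0],"grip":1},{"twist":[0,0,0],"slide":[0.4,0,0],"grip":1},{"twist":[0,0,0],"slide":[0.4,0,0],"grip":1},{"twist":[0,0,0],"slide":[0.4,0,0],"grip":1}]}}

```text
time: 24.7
ee_pos: [518.3, -126.1, 97.3]
ee_rot: [0.0, 0.996, -0.085, 0.0]
force: [-1.3, 0.6, 0.8]
finger_gap: -0.004
```

```bash
python3 f.py
```

```text
24.9 [ 518.2 -126.1   97.3] [-0.01 -0.26 -0.19 -0.    0.01 -0.  ] [(0.65, array([278.32, 212.31])), (0.24, array([298.816, 260.82 ]))]
```

>>> {"op": "drive_tool", "data": {"series": [{"twist":[0,0,0],"slide":[0.4,0,0],"grip":1},{"twist":[0,0,0],"slide":[0.4,0,0],"grip":1},{"twist":[0,0,0],"slide":[0.4,0,0],"grip":1},{"twist":[0,0,0],"slide":[0.4,0,0],"grip":1},{"twist":[0,0,0],"slide":[0.4,0,0],"grip":1},{"twist":[0,0,0],"slide":[0.4,0,0],"grip":1},{"twist":[0,0,0],"slide":[0.3,0,0],"grip":1},{"twist":[0,0,0],"slide":[0.2,0,0],"grip":1}]}}

```text
time: 25.95
ee_pos: [546.6, -130.9, 97.2]
ee_rot: [-0.0, 0.996, -0.085, -0.0]
force: [-1.1, 0.4, -0.8]
finger_gap: -0.003
```

```bash
python3 f.py
```

```text
26.15 [ 546.8 -130.9   97.4] [-0.41  0.22 -0.36 -0.02  0.05  0.01] [(0.41, array([280.224, 212.898]))]
```

>>> {"op": "drive_tool", "data": {"series": [{"twist":[0,0,0],"slide":[0.2,0,0],"grip":1},{"twist":[0,0,0],"slide":[0.2,0,0],"grip":1},{"twist":[0,0,0],"slide":[0.1,0,0],"grip":1},{"twist":[0,0,0],"slide":[0.1,0,0],"grip":1}]}}

```text
time: 26.7
ee_pos: [552.4, -131.9, 97.2]
ee_rot: [0.0, 0.996, -0.085, -0.0]
force: [-0.2, 0.3, -0.5]
finger_gap: 0.007
```

```bash
python3 f.py
```

```text
26.9 [ 552.5 -131.9   97.3] [-0.6  -0.23 -0.6  -0.01  0.14 -0.02] [(0.66, array([280.504, 212.016]))]
```

>>> {"op": "drive_tool", "data": {"series": [{"twist":[0,0,0],"slide":[0.1,0,0],"grip":1},{"twist":[0,0,0],"slide":[0.1,0,0],"grip":1}]}}

```text
time: 27.2
ee_pos: [554.4, -132.2, 97.3]
ee_rot: [0.0, 0.996, -0.085, -0.0]
force: [-1.1, -0.5, -0.6]
finger_gap: -0.001
```

```bash
python3 f.py
```

```text
27.4 [ 554.5 -132.3   97.3] [-0.25  0.07 -0.32  0.    0.17 -0.  ] [(0.66, array([280.392, 210.714])), (0.4, array([302.68, 206.22]))]
```

x_inj ≈ +12.5 now; continue in single steps to the stop.

>>> {"op": "drive_tool", "data": {"series": [{"twist":[0,0,0],"slide":[0.1,0,0],"grip":1},{"twist":[0,0,0],"slide":[0,0,0],"grip":1}]}}

```text
time: 27.7
ee_pos: [555.5, -132.4, 97.3]
ee_rot: [0.0, 0.996, -0.085, 0.0]
force: [-0.8, -0.7, -0.2]
finger_gap: 0.002
```

>>> {"op": "drive_tool", "data": {"series": [{"twist":[0,0,0],"slide":[0.1,0,0],"grip":1},{"twist":[0,0,0],"slide":[0,0,0],"grip":1}]}}

```text
time: 27.95
ee_pos: [556.3, -132.6, 97.2]
ee_rot: [0.0, 0.996, -0.085, -0.0]
force: [-1.6, 0.3, 0.5]
finger_gap: -0.001
```

>>> {"op": "drive_tool", "data": {"series": [{"twist":[0,0,0],"slide":[0.1,0,0],"grip":1},{"twist":[0,0,0],"slide":[0,0,0],"grip":1}]}}

```text
time: 28.2
ee_pos: [556.5, -132.6, 97.1]
ee_rot: [-0.0, 0.996, -0.085, -0.001]
force: [-4.1, 1.1, 1.1]
finger_gap: 0.0
```

```bash
python3 f.py
```

```text
28.4 [ 556.5 -132.6   97.1] [-5.05  0.92  1.91  0.19  1.08 -0.02] [(0.51, array([283.472, 211.89 ]))]
```

>>> {"op": "drive_tool", "data": {"series": [{"twist":[0,0,0],"slide":[-1,0,0],"grip":1},{"twist":[0,0,0],"slide":[-2,0,0],"grip":1},{"twist":[0,0,0],"slide":[-3,0,0],"grip":1},{"twist":[0,0,0],"slide":[-3,0,0],"grip":1},{"twist":[0,0,0],"slide":[0,0,-3],"grip":1},{"twist":[0,0,0],"slide":[0,0,-4],"grip":1},{"twist":[0,0,0],"slide":[0,0,-4],"grip":1},{"twist":[0,0,0],"slide":[-2,4,0],"grip":1},{"twist":[0,0,0],"slide":[-2,4,0],"grip":1},{"twist":[0,0,0],"slide":[0,0,0],"grip":1}]}}

```text
time: 29.7
ee_pos: [414.2, -192.7, 207.7]
ee_rot: [0.001, 0.996, -0.088, 0.001]
force: [-0.2, 0.1, 0.5]
finger_gap: 0.005
```

```bash
python3 f.py; python3 - <<'E'
from h import *
b=save('top','k_top.png');a=save('side','k_side.png')
def crop(im,x,y):return cv2.resize(im[y:y+120,x:x+120,::-1],(400,400),interpolation=cv2.INTER_CUBIC)
cv2.imwrite('pics/k.png',np.hstack([crop(a,220,160),crop(b,240,160)]))
for n,box in(('side',(203,221,272,292)),('top',(208,224,268,283))):
    for k in'ak':
        g=cv2.imread(f'pics/{k}_{n}.png').mean(2)[box[0]:box[1],box[2]:box[3]];ys,xs=np.nonzero(g<45);print(n,k,len(xs),xs.mean()+box[2],ys.mean()+box[0])
for n in('top','side'):
    for l in(0,.5,.9,1):
        t=l-.5;q=np.radians(-9.8);print(n,l,proj(n,(542+80*np.sin(t)*np.cos(q),-130+80*np.sin(t)*np.sin(q),34+80*np.cos(t))).round(1))
    print(pin(n,'lock_tip'))
E
```

```text
29.9 [ 416.7 -188.8  207.5] [-0.16  0.76  0.19  0.02 -0.04  0.01] [(0.42, array([279.496, 213.612]))]
side a 46 280.9347826086956 213.82608695652175
side k 44 280.70454545454544 213.61363636363637
top a 25 274.48 214.96
top k 25 274.56 215.12
top 0 [327.3 236. ]
top 0.5 [329.9 223.3]
top 0.9 [331.6 213.5]
top 1 [332.  211.3]
[(0.67, array([332.808, 212.016]))]
side 0 [312.1 189.9]
side 0.5 [301.1 184.2]
side 0.9 [292.2 183.4]
side 1 [290.2 183.7]
[(0.4, array([291.704, 180.81 ]))]
```

View pics/k.png

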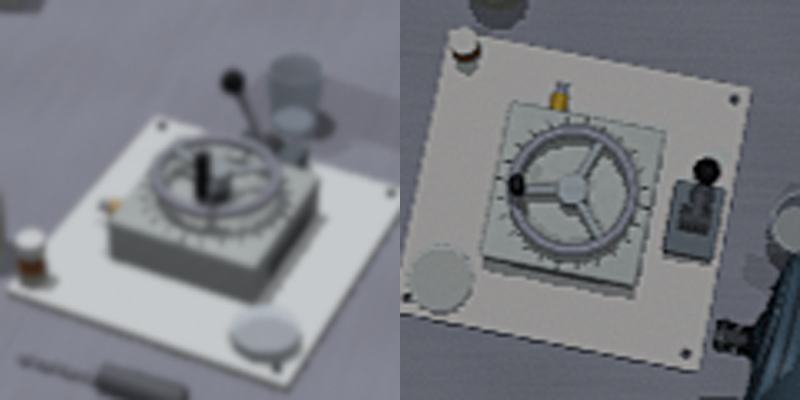

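The pictures show the lever leaning fully to +x, with its ball near (332, 212) in the top view. The handle is back where it started, within about 0.3 px, and the vial, dish, driver and beaker have not moved.

```bash
python3 -c "
from station import r
print(r.read_state()['time'], r.close_job())"
```

```text
the job is handed in; nothing more can be done
30.15 None
```

I pushed the wheel clockwise through one full turn, then pushed the lock lever over to its other side, backed away and handed the job in at 30.15 s.

- **Wheel:** The closed fingertips pushed the handle all the way round. I stopped when the tool was back at the position where it first touched the handle (x 542.9 mm against about 542.8 mm). In the pictures the handle is within 0.2–0.3 px of its starting place in both views, which is about 1° or less. The highest force I read was about 8 N, once partway round; it was mostly 2–3 N.
- **Lever:** It moved at about 1 N until it reached its stop, where the force rose to 5 N and it went no further. The ball shows within about 3 px of where a fully locked lever should be, closer in the top view.
- **Surroundings:** In the last picture the vial, dish, driver and beaker look undisturbed. The reagent bottle, tip box and jar were not in that crop, but the arm did not work near them. The robot is clear of everything.

Some network reports were wrong, such as low-score handle and lever hits elsewhere in the picture. I relied on the pictures and the contact forces instead.

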